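# Uncap the camera column, squeeze its release and hold it at full height

### The arm

A 6-joint arm with a two-finger parallel gripper is mounted at the origin on a cart in front of the work surface, level with it; the furniture and walls round the work are solid. World frame = base frame: x ahead of the robot, y to its left, z up, the work surface at z = 0. Lengths are in mm, angles in degrees, forces in N, time in s.
With the tool pointing down it reaches from about 300 to 850 mm from the base axis. Payload 4.2 kg.
Tool frame: the origin (TCP) lies between the finger pads; the fingertips stand 14 mm ahead of it and the grasp point (between the pads) lies 5 mm behind it; z points along the fingers, y is the line along which they close (so a half turn about z gives the same grasp; the last joint's range is limited). The gripper opens to 91 mm and grips with 3 to 60 N. Pads are 32 mm wide; open, the fingers measure 118 mm over their backs; the gripper's body (76 mm by 178 mm) begins 60 mm behind the grasp point.
Start: joints at [-78.151, 18.312, 89.639, -0, 72.044, -1.146], TCP at [129.297, -560.289, 227.976] pointing down, gripper open.
Joint ranges: [-177.97, 177.97], [-48.28, 115.42], [12.27, 149.76], [-77.06, 257.06], [2.81, 150.46], [-146.56, 146.56]. Speed limits (degrees/s): [147.25, 147.25, 180, 180, 180, 180].

### API

Orientations are given as [roll, pitch, yaw] about the fixed x, y, z axes, in that order (R = Rz(yaw) Ry(pitch) Rx(roll)).
In Python, from workcell import * gives the robot as it stands. The module is installed in compiled form; this text tells all that it offers.
- The arm moves only by the tool send_rows, never from a script. Its argument "deltas" is a list of rows, each a list of 2 entries, a list of its own where there are three numbers: the shift along the tool's x, y, z normalised to -1 to 1, where 1 is 0.5 m, then the turn, a rotation vector about the tool's x, y, z normalised to -1 to 1, where 1 is 0.5 rad. A call has 1 to 10 rows; each row shifts and turns the commanded pose from where the row before left it, along the tool's axes as they then stand; what a row does not reach is not made up. A row lasts 1/10 s, in which the tool goes at most 50 mm and 8.59 degrees, less where a joint would pass 70% of its speed; a pose out of reach is approached as far as the arm can. A call with a number of a shift or a turn outside -1 to 1 is refused whole. A call with a gripper value outside its range is refused whole. "grip" is the closure, from 0 (fully open) to 1 (shut), set as the call begins (left out, the last holds). The fingers move at their own pace and stop on an object; "grip_force" is the grip in N (left out, the last holds). Time passes only in rows, so rows that do not move let the fingers close. It gives the time, the measured TCP pose, the force, the opening and the grip force at its end, in the units of the state.
- state(): the state, without advancing time (a new reading comes with each control period).
- grab_frame(name): name is "scene" or "top" or "wrist"; returns the picture (420x560x3 uint8, red, green, blue); there is no depth.
- calibration(name): a dict with "mtx" (3x3 intrinsics, pixels), "R" (3x3) and "t" (3): a world point X has camera coordinates R X + t. Camera axes: x right, y down, z forward; pixel columns grow to the right and rows downward; lengths in mm; the calibration is good to about 2 mm. A picture is of the moment at which its call begins: read the wrist's pose just before it. calibration takes no time and is no camera call; for the wrist camera it gives the pose at the moment of the call.
- job_done(): hands the job in; it is judged then, once.
Trained networks look in the newest picture that a camera, given by its name, has taken for a name from the list of things; names that differ only in an ending like _2 or _b are one class to them, and where a whole thing is asked for, a point or a joint stands for the part that bears it (a point fixed in the world has none). Each returns a list of dicts, best first, with "p" (0 to 1); they miss things now and then, are a little off and sometimes report something else, mostly with a low value. They report only what shows in the picture. A call takes as long as a camera call. They do not tell look-alikes from the thing itself.
- trace(camera, label): "pixels" (420x560 bool, what is visible of it) and "bbox" ([left, top, width, height] in pixels, round what is visible of it).
The state is a dict: "time_s": time; "qpos": joint angles; "qvel": joint speeds; "effort": joint torques, N m; "ee_pos": TCP position; "ee_rot": TCP orientation; "force": force on the tool from outside, world axes, zero at the start; "torque": the same for the moment, N m; "gripper_width": finger opening in mm; "gripper_force": force on a finger pad.
Only numpy, scipy, OpenCV 4.12 (cv2) and the standard library are available. Lean on these libraries where they do the work, as an engineer would, in place of code of your own. Each camera call takes 0.05 s, during which the arm holds its last target. There are 200 camera calls.

### The job

Get the telescoping camera column ready: lift the red dust cap off it and stand the cap upright, rim down, on the round cork mat. Then take the column's black grip head, squeezing its orange release button in, and pull it straight up past the first stop to the second stop, where it is fully extended; finish while still holding it up there, because it springs back down when let go. Leave the tape, pliers, sanding block and jar where they are.

Things in the scene. Friction and masses are not known exactly. Their poses are not given: they have to be found in the camera images.
- column: telescoping camera column fixed to the bench; origin under the centre of its foot, z up the telescope, yaw within 0.8 rad. Foot 110 x 110 x 10 mm, grey tube 36 mm in diameter, then a shoulder disc 80 mm in diameter, top 106 mm up, where the cap sits. Under the cap: the black grip head (see point head), orange button on its +y face. The column's and mat's places may be exchanged
- head (a point): centre of the black grip head, 134 mm up when retracted, 254 mm at the second stop; axes as the column's. Head 30 mm in x, 36 mm in y, 40 mm high, camera screw on top ending 30 mm above this point. Button on the +y face, -y face plain: from above, close the fingers along y to squeeze the button while gripping
- button_face (a point): middle of the orange button's outer face, 25 mm from the column's axis along +y when out; button 16 mm wide, 22 mm high, level with the head's centre. Width across the button and the plain face behind it: 43 mm with the button out, 37 mm fully in
- button (a joint): travel of the release button: 0 out, 0.006 m fully in. Its spring pushes back with 2 N when out and 5 N when fully in. The telescope is locked down until the button is in by about 4 mm, and once it has risen 15 mm the lock no longer matters
- upper (a joint): extension of the thin upper section: 0 retracted, 0.060 m at its stop. It draws out first, at about 3 to 4.5 N of pull; its end is the first stop
- lower (a joint): extension of the thicker lower section: 0 retracted, 0.060 m at its stop. It follows after the first stop at about 6.5 to 8 N of pull; both at 0.060 is the second stop, a hard end. Springs draw both sections back down when let go
- cap: red dust cap, an upside-down cup set loosely over the head: 76 mm in diameter, 66 mm high, wall 3 mm, inside height 62 mm; black round knob on top, 24 mm in diameter, 26 mm high (66 to 92 mm). Origin at the centre of its open rim, z toward the knob. About 0.12 kg; must rise 60 mm to clear the camera screw
- mat: round cork mat on the bench, 130 mm in diameter, 4 mm thick, fixed; origin at the centre of its underside
- tape_1: roll of masking tape lying flat, 96 mm across, 25 mm high; bystander
- pliers_blue: pliers with blue handles, 58 x 165 x 12 mm, lying flat; bystander
- sanding_block: sanding block, 61 x 111 x 34 mm; bystander
- jar_1: clear jar with green lid, 69 mm in diameter, 84 mm high; bystander
Not all that is in view belongs to the job. Several things have the shape of the cap; the one meant has the colours described above. There is more than one size of the mat; the one meant has the size given above.

How it is judged (in metres and radians):
On the way, in this order (a step that is already met when the one before it is completed fails the run):
1. the cap stands rim down on the cork mat, let go (horizontal distance between cap and mat below 0.05 m and height (world z) of cap below 0.012 m and angle between cap's own z axis and vertical below 0.15 rad and contact force between each of the arm, the fingers and cap below 0.1 N), for 0.2 s.
2. the release button is squeezed in by at least 4 mm while the telescope is still down (value of joint button above 0.004 m and value of joint each of upper, lower below 0.015 m), for 0.05 s.
3. both sections are out to the second stop, held in the fingers (value of joint each of upper, lower above 0.054 m and contact force between the fingers and column above 2 N), for 0.3 s.
At the end, for the whole second after the job is handed in: The program finishes while the fingers hold the grip head with both sections within 6 mm of their stops (head at least 242 mm above the bench) and still; the cap stands upright, rim down, on the cork mat with its centre within 50 mm of the mat's centre (all of step 3 and velocity of joint lower below 0.02 m/s and height (world z) of head above 0.242 m and horizontal distance between cap and mat below 0.05 m and height (world z) of cap below 0.012 m and angle between cap's own z axis and vertical below 0.15 rad and linear speed of cap below 0.03 m/s); the arm keeps its last pose, push and grip.
It fails at once if a bystander (tape, pliers, sanding block, jar) is moved more than 25 mm (distance of any of tape_1, pliers_blue, sanding_block, jar_1 from where it was at the start of the episode above 0.025 m).
It also fails if it takes over 58 s, if anything falls off the work surface, if the arm or the gripper's body presses on something with over 40 N, if the wrist force passes 120 N, or if a joint passes its speed limit or range.

## Working session

There is one attempt and no reset: what is moved stays moved. The work goes in short steps, Python scripts to look and compute and a tool call to move; the robot and the scene stay as the last step left them, time stands still between calls to the robot, and variables do not carry over. Pictures are saved under pics/ and viewed, at most 10 in all, crops included, and the job is handed in when it is done.

Besides the shell and the picture viewer there is one more tool, called after "Call:" by a JSON object that holds its "api" and its "payload", one argument or row to a line. send_rows: Moves the arm, as the interface text tells. Scaled input: -1 to 1 covers 0.5 m each way for a shift and 0.5 rad each way for a turn. Its arguments: {"type":"object","properties":{"deltas":{"type":"array","items":{"type":"array"}},"grip":{"type":"number"},"grip_force":{"type":"number"}},"required":["deltas"]}

```bash
mkdir -p pics; cat > h.py <<'E'
from workcell import *
import numpy as np, cv2
def save(n,f,im=None):
    im=grab_frame(n) if im is None else im
    cv2.imwrite('pics/'+f,cv2.cvtColor(im,cv2.COLOR_RGB2BGR)); return im
def ray(c,u,v,z):
    K,R,t=[np.array(c[k],float) for k in('mtx','R','t')]
    d=R.T@np.linalg.inv(K)@[u,v,1]; o=-R.T@t.ravel()
    return o+d*(z-o[2])/d[2]
def proj(c,X):
    p=np.array(c['mtx'])@(np.array(c['R'])@np.array(X)+np.ravel(c['t'])); return p[:2]/p[2]
E
python3 - <<'E'
from h import *
a=save('top','top.png'); 
for n in('top','scene'):
    if n=='scene': b=save(n,'scene.png')
    c=calibration(n)
    print(n,'cam at',(-np.array(c['R']).T@np.ravel(c['t'])).round())
    for l in('cap','mat','column','tape_1','pliers_blue','sanding_block','jar_1'):
        for d in trace(n,l):
            x,y,w,h=d['bbox']; m=d['pixels']; v,u=np.nonzero(m)
            print(l,round(d['p'],2),d['bbox'],'z0',ray(c,x+w/2,y+h/2,0).round(),'z100',ray(c,x+w/2,y+h/2,100).round())
cv2.imwrite('pics/both.png',cv2.cvtColor(np.vstack([a,b]),cv2.COLOR_RGB2BGR)[::1])
print(state())
E
```

```text
top cam at [ 477.   79. 1107.]
cap 0.76 [153.6, 271.5, 36.7, 30.1] z0 [376. 369.   0.] z100 [385. 343. 100.]
cap 0.62 [190.5, 201.6, 35.6, 35.2] z0 [562. 268.   0.] z100 [554. 251. 100.]
cap 0.62 [213.5, 261.2, 26.9, 30.0] z0 [401. 216.   0.] z100 [408. 204. 100.]
mat 0.89 [341.2, 260.4, 36.6, 33.7] z0 [ 392. -156.    0.] z100 [ 400. -135.  100.]
mat 0.76 [355.9, 198.6, 46.7, 49.6] z0 [ 543. -217.    0.] z100 [ 537. -191.  100.]
column 0.91 [192.5, 199.5, 50.1, 49.7] z0 [547. 242.   0.] z100 [541. 227. 100.]
tape_1 0.84 [271.5, 140.6, 29.4, 32.7] z0 [738.  45.   0.] z100 [715.  48. 100.]
pliers_blue 0.67 [263.9, 223.1, 57.1, 18.6] z0 [521.  31.   0.] z100 [517.  35. 100.]
sanding_block 0.8 [262.5, 278.4, 43.2, 23.1] z0 [361.  57.   0.] z100 [371.  59. 100.]
jar_1 0.81 [336.5, 138.2, 25.5, 25.3] z0 [ 754. -138.    0.] z100 [ 729. -118.  100.]
jar_1 0.25 [269.7, 136.7, 31.9, 35.0] z0 [747.  46.   0.] z100 [722.  49. 100.]
scene cam at [  87.  912. 1195.]
cap 0.95 [286.9, 273.5, 25.8, 33.2] z0 [412. 194.   0.] z100 [385. 254. 100.]
cap 0.88 [265.7, 317.3, 29.2, 36.4] z0 [389. 343.   0.]
[... 835 characters left out ...]
.] z100 [716. -83. 100.]
{'time_s': 0.8, 'qpos': array([-7.81510779e+01,  1.83099327e+01,  8.96388633e+01, -6.14920542e-04,
        7.20444377e+01, -1.14623495e+00]), 'qvel': array([-0.0017851 , -0.01871362,  0.02199692,  0.06407036, -0.08924244,
        0.0922393 ]), 'effort': array([ 5.17772423e-04, -4.12294436e+01, -2.32220221e+01,  7.28680822e-02,
        3.75785411e-02, -3.24768756e-06]), 'ee_pos': array([ 129.29614712, -560.28560562,  227.99659268]), 'ee_rot': array([1.79993247e+02, 7.20229982e-04, 1.29953466e+01]), 'force': array([ 0.14422065,  0.62255308, -0.22550502]), 'torque': array([-0.04742113,  0.02056661, -0.02439711]), 'gripper_force': 0.0, 'gripper_width': 91.60967604973938}
```

View pics/top.png

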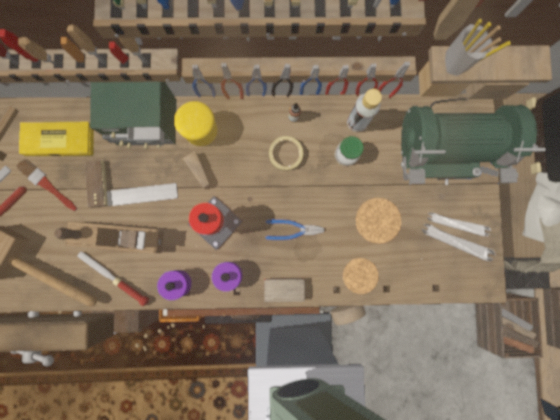

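View pics/scene.png

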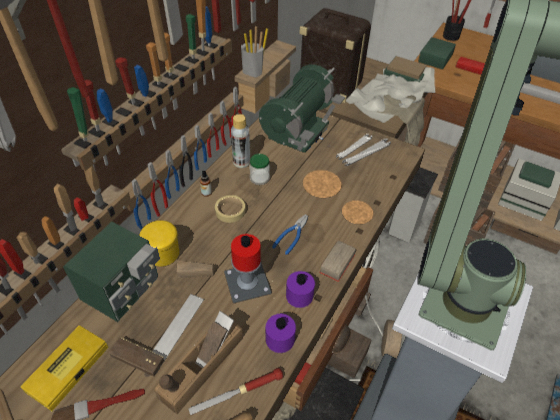

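The red cap sits on the column at about (206,218) in the top view, with the foot visibly rotated. The larger mat is at (378,220), and the two purple caps and the small mat are decoys. I'll move above the column and refine with the wrist camera.

Call:
{"api": "send_rows", "payload": {
  "deltas": [
    [[0.058, -0.068, -0.015], [0, 0, 0]],
    [[0.058, -0.068, -0.015], [0, 0, 0]],
    [[0.058, -0.068, -0.015], [0, 0, 0]],
    [[0.058, -0.068, -0.015], [0, 0, 0]],
    [[0.058, -0.068, -0.015], [0, 0, 0]],
    [[0.058, -0.068, -0.015], [0, 0, 0]],
    [[0.058, -0.068, -0.015], [0, 0, 0]],
    [[0.058, -0.068, -0.015], [0, 0, 0]],
    [[0.058, -0.068, -0.015], [0, 0, 0]],
    [[0.058, -0.068, -0.015], [0, 0, 0]]
  ],
  "grip": 0
}}

```text
time_s: 1.8
ee_pos: [335.8, -162.1, 303.6]
ee_rot: [180.0, -0.1, 13.0]
force: [1.2, -0.3, -0.2]
gripper_width: 91.0
gripper_force: 0.0
```

Call:
{"api": "send_rows", "payload": {
  "deltas": [
    [[0.058, -0.068, -0.015], [0, 0, 0]],
    [[0.058, -0.068, -0.015], [0, 0, 0]],
    [[0.058, -0.068, -0.015], [0, 0, 0]],
    [[0.058, -0.068, -0.015], [0, 0, 0]],
    [[0.058, -0.068, -0.015], [0, 0, 0]],
    [[0.058, -0.068, -0.015], [0, 0, 0]],
    [[0.058, -0.068, -0.015], [0, 0, 0]],
    [[0.03, -0.034, -0.007], [0, 0, 0]],
    [[0, 0, 0], [0, 0, 0]],
    [[0, 0, 0], [0, 0, 0]]
  ]
}}

```text
time_s: 2.8
ee_pos: [490.2, 133.6, 358.6]
ee_rot: [180.0, 0.1, 13.0]
force: [-0.4, -0.7, -0.6]
gripper_width: 91.4
gripper_force: 0.0
```

```bash
python3 - <<'E'
from h import *
s=state(); print(s['time_s'],s['ee_pos'],s['ee_rot'],s['qpos'])
c=calibration('wrist'); im=save('wrist','w1.png')
print('cam',(-np.array(c['R']).T@np.ravel(c['t'])).round())
hsv=cv2.cvtColor(im,cv2.COLOR_RGB2HSV)
for n in('wrist','top'):
    for l in('cap','column'):
        for d in trace(n,l): 
            x,y,w,h=d['bbox'];print(n,l,d['p'],d['bbox'])
# mat
a=grab_frame('top');ct=calibration('top')
d=[k for k in trace('top','mat')]
for k in d:
    cs,_=cv2.findContours(k['pixels'].astype(np.uint8),0,1)
    e=cv2.fitEllipse(max(cs,key=len)); print('mat',k['p'],e,ray(ct,*e[0],4))
E
```

```text
2.8 [490.20462319 133.6184382  358.55561054] [1.79959180e+02 6.87898073e-02 1.30434502e+01] [ 1.39753006e+01  9.03877369e+00  8.36223910e+01 -3.97365488e-02
  8.74082805e+01  9.09336468e+01]
cam [564. 151. 516.]
wrist cap 0.96 [179.6, 183.0, 64.7, 66.0]
wrist cap 0.93 [130.3, 54.5, 92.8, 86.4]
wrist cap 0.84 [71.5, 176.5, 72.9, 62.9]
wrist column 0.58 [190.1, 40.1, 71.9, 118.7]
top cap 0.76 [153.6, 271.5, 36.7, 30.1]
top cap 0.62 [190.5, 201.6, 35.6, 35.2]
top cap 0.62 [213.5, 261.2, 26.9, 30.0]
top column 0.91 [192.5, 199.5, 50.1, 49.7]
mat 0.82 ((377.99249267578125, 220.68911743164062), (43.27902603149414, 44.14154815673828), 102.72056579589844) [ 550.47804829 -212.8900818     4.        ]
```

View pics/w1.png

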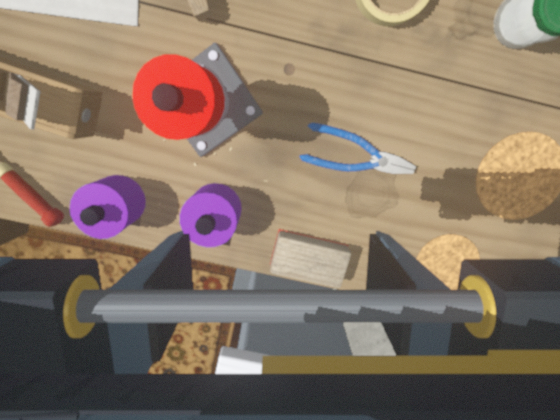

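Wrist view shows the red cap at about (178,97) with its knob at (166,97). The foot corners are near (214,43), (262,108) and (203,157). I'll solve for the column pose from these.

```bash
python3 - <<'E'
from h import *
from scipy.optimize import least_squares
c=calibration('wrist'); im=grab_frame('wrist')
P=[ray(c,*p,10) for p in((214,43),(262,108),(203,157))]
print(np.round(P,1)); print('centre from diag',(P[0]+P[2])/2)
for a,b in((0,1),(1,2)):
    d=P[b]-P[a]; print(np.linalg.norm(d),np.degrees(np.arctan2(d[1],d[0])))
for n in('wrist','top'):
    c=calibration(n); im=grab_frame(n) if n=='top' else im
    h=cv2.cvtColor(im,cv2.COLOR_RGB2HSV).astype(int)
    red=((h[...,0]<6)|(h[...,0]>174))&(h[...,1]>170)&(h[...,2]>90)
    k,l,st,_=cv2.connectedComponentsWithStats(red.astype(np.uint8))
    w={'wrist':(190,80),'top':(197,212)}[n]; i=l[w[1],w[0]]
    m=(l==i).astype(np.uint8); cs,_=cv2.findContours(m,0,2); cn=max(cs,key=cv2.contourArea); hull=cv2.convexHull(cn).reshape(-1,2)
    # silhouette fit: cap cylinder r38 z106..172
    th=np.linspace(0,2*np.pi,90)
    def sil(p):
        pts=[proj(c,[p[0]+38*np.cos(t),p[1]+38*np.sin(t),z]) for z in(106,172) for t in th]
        return cv2.convexHull(np.float32(pts))
    f=lambda p:[cv2.pointPolygonTest(sil(p),(float(u),float(v)),True) for u,v in hull]
    r=least_squares(f,[545,235],diff_step=1e-3); print(n,'cap',r.x,np.std(r.fun),np.mean(r.fun))
    dark=cv2.morphologyEx(m,cv2.MORPH_CLOSE,np.ones((25,25)))-m if n=='wrist' else None
    if n=='wrist':
        k=(im.sum(2)<150)
        kk,l2,st2,ce=cv2.connectedComponentsWithStats(k.astype(np.uint8)); j=l2[97,166]; print('knob',st2[j],ce[j],ray(c,*ce[j],190))
E
```

```text
[[628.7 252.5  10. ]
 [562.8 174.1  10. ]
 [478.7 241.8  10. ]]
centre from diag [553.71821826 247.1269686   10.        ]
102.41600271376619 -130.06764589955228
107.90300364835743 141.18016209743556
wrist cap [553.23251976 249.40084229] 0.31766915573211 1.4750180882011015
knob [     0      0    560    420 209016] [283.84549508 188.81888946] [496.68464053 130.49321422 190.        ]
top cap [585.49347744  68.52923165] 3.4925900622853776 -333.2001019927272
```

Call:
{"api": "send_rows", "payload": {
  "deltas": [
    [[0.044, -0.049, 0], [0, 0, 0]],
    [[0.044, -0.049, 0], [0, 0, 0]],
    [[0.044, -0.049, 0], [0, 0, 0]],
    [[0.043, -0.049, 0], [0, 0, 0]],
    [[0, 0, 0.06], [0, 0, 0]],
    [[0, 0, 0.06], [0, 0, 0]],
    [[0, 0, 0.06], [0, 0, 0]],
    [[0, 0, 0.06], [0, 0, 0]],
    [[0, 0, 0], [0, 0, 0]],
    [[0, 0, 0], [0, 0, 0]]
  ]
}}

```text
time_s: 4.25
ee_pos: [554.0, 248.8, 239.4]
ee_rot: [180.0, -0.0, 13.0]
force: [0.2, -0.6, 0.6]
gripper_width: 91.1
gripper_force: 0.0
```

```bash
python3 - <<'E'
from h import *
s=state(); print(s['time_s'],s['ee_pos'],s['ee_rot']); c=calibration('wrist'); im=save('wrist','w2.png')
for z in (172,198): print(z,proj(c,[553.4,248.5,z]))
for a in range(0,360,60): print(proj(c,[553.4+38*np.cos(a/57.3),248.5+38*np.sin(a/57.3),172]).round())
E
```

```text
4.25 [553.99783053 248.82873194 239.40064288] [ 1.79995210e+02 -3.24237684e-03  1.29798644e+01]
172 [280.09003959 230.24613661]
198 [280.18765802 244.3541403 ]
[293. 175.]
[237. 192.]
[226. 246.]
[268. 281.]
[321. 266.]
[335. 214.]
```

View pics/w2.png

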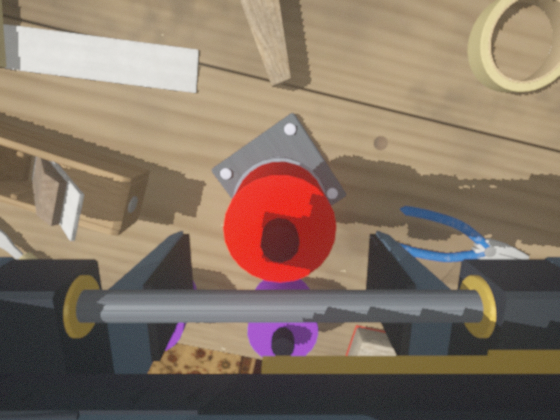

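The knob top is at (280,241) and the cap rim spans columns 225–335, which matches the prediction within 1–2 mm. Descending to grip.

Call:
{"api": "send_rows", "payload": {
  "deltas": [
    [[0, 0, 0.05], [0, 0, 0]],
    [[0, 0, 0.05], [0, 0, 0]],
    [[0, 0, 0], [0, 0, 0]],
    [[0, 0, 0], [0, 0, 0]]
  ]
}}

```text
time_s: 4.7
ee_pos: [554.7, 249.2, 190.8]
ee_rot: [-180.0, -0.2, 13.0]
force: [0.4, -0.3, 0.7]
gripper_width: 91.1
gripper_force: 0.0
```

Call:
{"api": "send_rows", "payload": {
  "deltas": [
    [[0, 0, 0], [0, 0, 0]],
    [[0, 0, 0], [0, 0, 0]],
    [[0, 0, 0], [0, 0, 0]],
    [[0, 0, 0], [0, 0, 0]],
    [[0, 0, 0], [0, 0, 0]],
    [[0, 0, 0], [0, 0, 0]],
    [[0, 0, 0], [0, 0, 0]],
    [[0, 0, 0], [0, 0, 0]]
  ],
  "grip": 1,
  "grip_force": 25
}}

```text
time_s: 5.5
ee_pos: [553.7, 248.9, 188.8]
ee_rot: [180.0, 0.0, 13.0]
force: [0.0, -0.9, -0.3]
gripper_width: 30.3
gripper_force: 0.0
```

```bash
python3 - <<'E'
from h import *
s=state(); print(s)
im=cv2.imread('pics/w2.png')
E
```

```text
{'time_s': 5.5, 'qpos': array([ 2.31176488e+01,  2.26681655e+01,  8.87730014e+01, -4.15634133e-03,
        6.85679464e+01,  1.00126824e+02]), 'qvel': array([ 0.05781667,  0.02417015, -0.04776707, -0.05933292, -0.05286959,
       -0.03948713]), 'effort': array([ 1.47580704e-03, -4.48570704e+01, -2.27498209e+01,  2.03598593e-02,
       -8.10069940e-02,  1.89491993e-04]), 'ee_pos': array([553.7091292 , 248.8590257 , 188.83432198]), 'ee_rot': array([1.79994589e+02, 8.29118161e-03, 1.29923434e+01]), 'force': array([ 0.03262612, -0.9046647 , -0.33941432]), 'torque': array([ 0.00984411, -0.02708273,  0.01481178]), 'gripper_force': 0.0, 'gripper_width': 30.342462606890372}
```

Still closing; wait, then lift slowly by 140 mm.

Call:
{"api": "send_rows", "payload": {
  "deltas": [
    [[0, 0, 0], [0, 0, 0]],
    [[0, 0, 0], [0, 0, 0]],
    [[0, 0, 0], [0, 0, 0]],
    [[0, 0, 0], [0, 0, 0]]
  ]
}}

```text
time_s: 5.9
ee_pos: [553.7, 248.8, 188.8]
ee_rot: [180.0, 0.0, 13.0]
force: [-0.5, 0.1, -1.0]
gripper_width: 23.5
gripper_force: 25.0
```

Call:
{"api": "send_rows", "payload": {
  "deltas": [
    [[0, 0, -0.02], [0, 0, 0]],
    [[0, 0, -0.03], [0, 0, 0]],
    [[0, 0, -0.04], [0, 0, 0]],
    [[0, 0, -0.04], [0, 0, 0]],
    [[0, 0, -0.04], [0, 0, 0]],
    [[0, 0, -0.04], [0, 0, 0]],
    [[0, 0, -0.04], [0, 0, 0]],
    [[0, 0, 0], [0, 0, 0]]
  ]
}}

```text
time_s: 6.7
ee_pos: [554.9, 249.4, 317.7]
ee_rot: [-179.9, -0.4, 13.0]
force: [0.1, -0.3, -0.8]
gripper_width: 23.3
gripper_force: 25.0
```

Call:
{"api": "send_rows", "payload": {
  "deltas": [
    [[-0.0214, 0.09, 0], [0, 0, 0]],
    [[-0.0214, 0.09, 0], [0, 0, 0]],
    [[-0.0214, 0.09, 0], [0, 0, 0]],
    [[-0.0214, 0.09, 0], [0, 0, 0]],
    [[-0.0214, 0.09, 0], [0, 0, 0]],
    [[-0.0214, 0.09, 0], [0, 0, 0]],
    [[-0.0214, 0.09, 0], [0, 0, 0]],
    [[-0.0214, 0.09, 0], [0, 0, 0]],
    [[-0.0214, 0.09, 0], [0, 0, 0]],
    [[-0.0214, 0.09, 0], [0, 0, 0]]
  ]
}}

```text
time_s: 7.7
ee_pos: [549.9, -215.3, 313.1]
ee_rot: [-180.0, 0.1, 13.0]
force: [1.4, 1.4, -0.8]
gripper_width: 23.3
gripper_force: 25.0
```

Call:
{"api": "send_rows", "payload": {
  "deltas": [
    [[0, 0, 0], [0, 0, 0]],
    [[0, 0, 0.06], [0, 0, 0]],
    [[0, 0, 0.08], [0, 0, 0]],
    [[0, 0, 0.08], [0, 0, 0]],
    [[0, 0, 0.08], [0, 0, 0]],
    [[0, 0, 0.06], [0, 0, 0]],
    [[0, 0, 0.04], [0, 0, 0]],
    [[0, 0, 0.02], [0, 0, 0]],
    [[0, 0, 0], [0, 0, 0]],
    [[0, 0, 0], [0, 0, 0]]
  ]
}}

```text
time_s: 8.7
ee_pos: [551.3, -213.6, 104.8]
ee_rot: [180.0, -0.1, 13.0]
force: [0.4, -0.9, -0.4]
gripper_width: 23.6
gripper_force: 25.0
```

```bash
python3 - <<'E'
from h import *
s=state(); print(s['ee_pos'],s['force'],s['gripper_width'])
a=save('scene','s2.png')[130:290,210:420]; cv2.imwrite('pics/s2c.png',cv2.resize(cv2.cvtColor(a,cv2.COLOR_RGB2BGR),None,fx=3,fy=3))
# foot yaw from w2
E
```

```text
[ 551.27219962 -213.58655293  104.75876781] [ 0.41337928 -0.90208287 -0.42508453] 23.606956132389932
```

View pics/s2c.png

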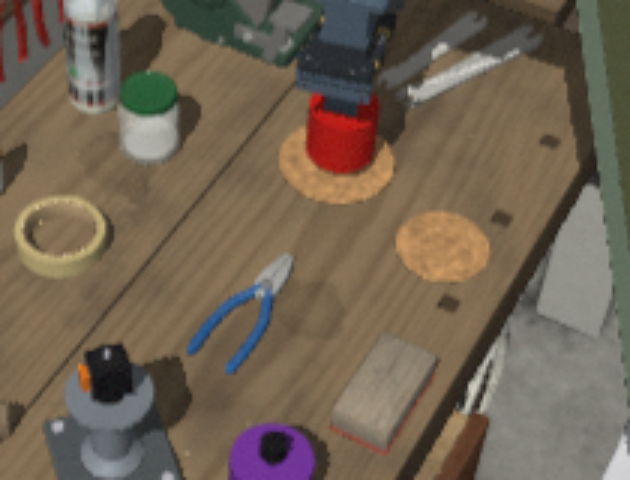

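The cap hangs upright over the big mat at crop (342,140). The column's head is exposed, with the orange button on its left side at crop (84,375). Lower the last 18 mm and release.

Call:
{"api": "send_rows", "payload": {
  "deltas": [
    [[0, 0, 0.012], [0, 0, 0]],
    [[0, 0, 0.012], [0, 0, 0]],
    [[0, 0, 0.008], [0, 0, 0]],
    [[0, 0, 0.004], [0, 0, 0]],
    [[0, 0, 0], [0, 0, 0]],
    [[0, 0, 0], [0, 0, 0]]
  ]
}}

```text
time_s: 9.35
ee_pos: [550.4, -213.7, 86.8]
ee_rot: [180.0, 0.0, 13.0]
force: [-1.5, 1.2, 4.5]
gripper_width: 23.4
gripper_force: 25.0
```

Call:
{"api": "send_rows", "payload": {
  "deltas": [
    [[0, 0, 0], [0, 0, 0]],
    [[0, 0, 0], [0, 0, 0]],
    [[0, 0, 0], [0, 0, 0]],
    [[0, 0, 0], [0, 0, 0]],
    [[0, 0, 0], [0, 0, 0]],
    [[0, 0, 0], [0, 0, 0]],
    [[0, 0, 0], [0, 0, 0]],
    [[0, 0, 0], [0, 0, 0]],
    [[0, 0, 0], [0, 0, 0]],
    [[0, 0, 0], [0, 0, 0]]
  ],
  "grip": 0
}}

```text
time_s: 10.35
ee_pos: [550.6, -213.7, 85.9]
ee_rot: [180.0, 0.0, 13.0]
force: [0.5, 0.3, -0.5]
gripper_width: 91.0
gripper_force: 0.0
```

Call:
{"api": "send_rows", "payload": {
  "deltas": [
    [[0, 0, -0.03], [0, 0, 0]],
    [[0, 0, -0.06], [0, 0, 0]],
    [[0, 0, -0.09], [0, 0, 0]],
    [[0, 0, -0.09], [0, 0, 0]],
    [[0, 0, -0.09], [0, 0, 0]],
    [[0, 0, -0.09], [0, 0, 0]],
    [[0, 0, -0.09], [0, 0, 0]],
    [[0, 0, 0], [0, 0, 0]]
  ]
}}

```text
time_s: 11.15
ee_pos: [552.7, -214.5, 363.4]
ee_rot: [179.5, -0.7, 13.0]
force: [0.6, 0.1, 0.2]
gripper_width: 91.0
gripper_force: 0.0
```

```bash
python3 - <<'E'
from h import *
from scipy.optimize import least_squares
s=state(); print(s['ee_pos'],s['ee_rot'],s['time_s'])
a=save('wrist','w3.png'); c=calibration('wrist')
print('knob exp',proj(c,[551,-213,96]),[proj(c,[551+38*np.cos(t),-213+38*np.sin(t),70]).round() for t in np.arange(4)*np.pi/2])
E
```

```text
[ 552.67623635 -214.48240289  363.41387253] [179.52920138  -0.66321886  12.99364583] 11.15
knob exp [277.55862806 178.46385935] [array([284., 145.]), array([248., 168.]), array([271., 203.]), array([307., 181.])]
```

View pics/w3.png

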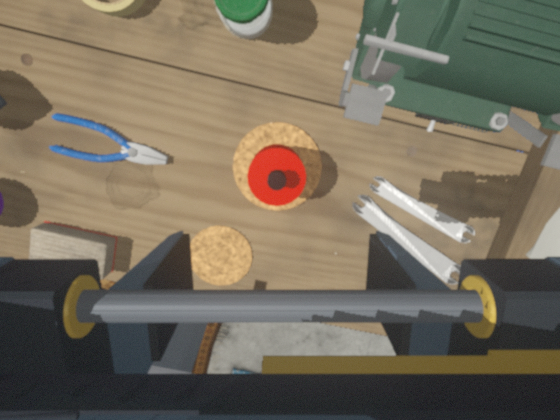

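The cap stands upright on the big mat at (277,175). Return above the column, then turn the gripper to about 140.5°.

Call:
{"api": "send_rows", "payload": {
  "deltas": [
    [[0.0215, -0.09, 0], [0, 0, 0]],
    [[0.0215, -0.09, 0], [0, 0, 0]],
    [[0.0215, -0.09, 0], [0, 0, 0]],
    [[0.0215, -0.09, 0], [0, 0, 0]],
    [[0.0215, -0.09, 0], [0, 0, 0]],
    [[0.0215, -0.09, 0], [0, 0, 0]],
    [[0.0215, -0.09, 0], [0, 0, 0]],
    [[0.0215, -0.09, 0], [0, 0, 0]],
    [[0.0215, -0.09, 0], [0, 0, 0]],
    [[0.0215, -0.09, 0], [0, 0, 0]]
  ]
}}

```text
time_s: 12.2
ee_pos: [553.4, 250.7, 354.0]
ee_rot: [180.0, 0.2, 13.0]
force: [1.2, -0.4, 0.5]
gripper_width: 91.2
gripper_force: 0.0
```

Call:
{"api": "send_rows", "payload": {
  "deltas": [
    [[0, 0, 0], [0, 0, -0.29]],
    [[0, 0, 0], [0, 0, -0.29]],
    [[0, 0, 0], [0, 0, -0.29]],
    [[0, 0, 0], [0, 0, -0.29]],
    [[0, 0, 0], [0, 0, -0.29]],
    [[0, 0, 0], [0, 0, -0.29]],
    [[0, 0, 0], [0, 0, -0.29]],
    [[0, 0, 0], [0, 0, -0.29]],
    [[0, 0, 0], [0, 0, -0.29]],
    [[0, 0, 0], [0, 0, -0.29]]
  ]
}}

```text
time_s: 13.2
ee_pos: [553.7, 248.8, 353.8]
ee_rot: [-179.8, 0.1, 96.4]
force: [-0.7, 0.2, 0.2]
gripper_width: 91.2
gripper_force: 0.0
```

Call:
{"api": "send_rows", "payload": {
  "deltas": [
    [[0, 0, 0.03], [0, 0, -0.29]],
    [[0, 0, 0.05], [0, 0, -0.29]],
    [[0, 0, 0.05], [0, 0, -0.29]],
    [[0, 0, 0.05], [0, 0, -0.29]],
    [[0, 0, 0.05], [0, 0, -0.29]],
    [[0, 0, 0], [0, 0, -0.1]],
    [[0, 0, 0], [0, 0, 0]],
    [[0, 0, 0], [0, 0, 0]],
    [[0, 0, 0], [0, 0, 0]]
  ]
}}

```text
time_s: 14.1
ee_pos: [554.3, 249.0, 241.0]
ee_rot: [180.0, 0.0, 140.4]
force: [-0.4, 0.1, -0.4]
gripper_width: 91.3
gripper_force: 0.0
```

```bash
python3 - <<'E'
from h import *
s=state(); print(s['ee_pos'],s['ee_rot'],s['qpos'],s['time_s'])
a=save('wrist','w4.png'); c=calibration('wrist')
print('head exp',proj(c,[553.5,248.7,154]),'screw',proj(c,[553.5,248.7,164]))
for a in range(4):
    t=np.radians(-39.5+45+90*a); print('foot',a,proj(c,[553.5+77.8*np.cos(t),248.7+77.8*np.sin(t),10]).round(),'head',proj(c,[553.5,248.7,154]+np.array([[np.cos(-.689),-np.sin(-.689),0],[np.sin(-.689),np.cos(-.689),0],[0,0,1]])@[[15,15,-15,-15][a],[18,-18,-18,18][a],0]).round())
E
```

```text
[554.27254554 249.03231828 241.02172346] [1.79983403e+02 1.24795806e-02 1.40433088e+02] [ 2.31116063e+01  2.08488430e+01  8.39196693e+01 -3.58880184e-03
  7.52110147e+01 -2.73205678e+01] 14.1
head exp [277.6642233  219.99928572] screw [277.62380234 224.28134654]
foot 0 [326. 228.] head [302. 240.]
foot 1 [329. 131.] head [253. 240.]
foot 2 [226. 131.] head [252. 200.]
foot 3 [230. 229.] head [303. 200.]
```

View pics/w4.png

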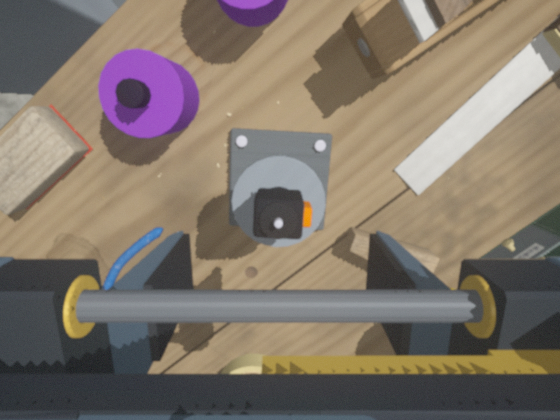

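The head top is centred at about (278,215) and the button, at (308,213), faces the right finger, as intended. The foot edge looks tilted about 3° from my estimate, so I'll check it numerically.

```bash
python3 - <<'E'
from h import *
im=cv2.imread('pics/w4.png'); c=calibration('wrist')
h=cv2.cvtColor(im,cv2.COLOR_BGR2HSV).astype(int)
rg=im[...,2].astype(int)-im[...,0]   # wood: warm
def line(pts): 
    vx,vy,x,y=cv2.fitLine(np.float32(pts),cv2.DIST_HUBER,0,.01,.01).ravel(); return np.array([x-30*vx,y-30*vy]),np.array([x+30*vx,y+30*vy])
m=cv2.medianBlur((rg<8).astype(np.uint8)*255,5)>0
top=[(x,np.argmax(m[110:160,x])+110) for x in range(242,322,2)]
left=[(np.argmax(m[y,200:280])+200,y) for y in range(138,205,2)]
right=[(360-np.argmax(m[y,360:290:-1]),y) for y in range(140,170,2)]
for n,p in(('top',top),('left',left),('right',right)):
    a,b=line(p); A,B=ray(c,*a,10),ray(c,*b,10); d=B-A
    print(n,a.round(1),b.round(1),np.degrees(np.arctan2(d[1],d[0])), p[::8])
E
```

```text
top [251.  129.9] [311.  133.3] 47.26585805470669 [(242, np.int64(129)), (258, np.int64(130)), (274, np.int64(131)), (290, np.int64(132)), (306, np.int64(133))]
left [230.  153.8] [230.  213.8] -41.75055365793444 [(np.int64(231), 138), (np.int64(230), 154), (np.int64(230), 170), (np.int64(230), 186), (np.int64(230), 202)]
right [326.4 185.1] [331.4 125.3] 137.7487782410119 [(np.int64(330), 140), (np.int64(329), 156)]
```

Call:
{"api": "send_rows", "payload": {
  "deltas": [
    [[0, 0, 0.04], [0, 0, 0.094]],
    [[0, 0, 0.05], [0, 0, 0]],
    [[0, 0, 0.05], [0, 0, 0]],
    [[0, 0, 0.05], [0, 0, 0]],
    [[0, 0, 0.03], [0, 0, 0]],
    [[0, 0, 0.004], [0, 0, 0]],
    [[0, 0, 0], [0, 0, 0]],
    [[0, 0, 0], [0, 0, 0]]
  ]
}}

```text
time_s: 14.95
ee_pos: [555.0, 249.3, 130.2]
ee_rot: [179.9, 0.1, 137.8]
force: [-0.6, -0.1, -0.2]
gripper_width: 91.2
gripper_force: 0.0
```

Call:
{"api": "send_rows", "payload": {
  "deltas": [
    [[0, 0, 0], [0, 0, 0]],
    [[0, 0, 0], [0, 0, 0]],
    [[0, 0, 0], [0, 0, 0]],
    [[0, 0, 0], [0, 0, 0]],
    [[0, 0, 0], [0, 0, 0]],
    [[0, 0, 0], [0, 0, 0]],
    [[0, 0, 0], [0, 0, 0]],
    [[0, 0, 0], [0, 0, 0]],
    [[0, 0, 0], [0, 0, 0]],
    [[0, 0, 0], [0, 0, 0]]
  ],
  "grip": 1,
  "grip_force": 40
}}

```text
time_s: 15.95
ee_pos: [553.9, 248.6, 129.0]
ee_rot: [-179.9, -0.0, 137.7]
force: [-2.0, -1.9, 1.7]
gripper_width: 35.9
gripper_force: 40.0
```

Call:
{"api": "send_rows", "payload": {
  "deltas": [
    [[0, 0, 0], [0, 0, 0]],
    [[0, 0, 0], [0, 0, 0]],
    [[0, 0, 0], [0, 0, 0]]
  ]
}}

```text
time_s: 16.25
ee_pos: [553.9, 248.6, 128.9]
ee_rot: [-179.9, -0.0, 137.8]
force: [-2.4, -2.1, 3.2]
gripper_width: 36.0
gripper_force: 40.0
```

Width is 36 mm, so the button is fully in. Pulling up slowly.

Call:
{"api": "send_rows", "payload": {
  "deltas": [
    [[0, 0, -0.012], [0, 0, 0]],
    [[0, 0, -0.012], [0, 0, 0]],
    [[0, 0, -0.012], [0, 0, 0]],
    [[0, 0, -0.012], [0, 0, 0]],
    [[0, 0, -0.012], [0, 0, 0]]
  ]
}}

```text
time_s: 16.75
ee_pos: [553.9, 248.7, 159.2]
ee_rot: [-179.9, -0.0, 137.8]
force: [-1.6, -3.4, -4.2]
gripper_width: 36.0
gripper_force: 40.0
```

Call:
{"api": "send_rows", "payload": {
  "deltas": [
    [[0, 0, -0.012], [0, 0, 0]],
    [[0, 0, -0.012], [0, 0, 0]],
    [[0, 0, -0.012], [0, 0, 0]],
    [[0, 0, -0.012], [0, 0, 0]],
    [[0, 0, -0.012], [0, 0, 0]],
    [[0, 0, -0.012], [0, 0, 0]],
    [[0, 0, -0.012], [0, 0, 0]],
    [[0, 0, -0.012], [0, 0, 0]],
    [[0, 0, -0.012], [0, 0, 0]]
  ]
}}

```text
time_s: 17.65
ee_pos: [553.9, 248.8, 213.0]
ee_rot: [-179.9, -0.0, 137.8]
force: [-1.8, -4.4, -8.5]
gripper_width: 35.5
gripper_force: 40.0
```

Call:
{"api": "send_rows", "payload": {
  "deltas": [
    [[0, 0, -0.012], [0, 0, 0]],
    [[0, 0, -0.012], [0, 0, 0]],
    [[0, 0, -0.012], [0, 0, 0]],
    [[0, 0, -0.012], [0, 0, 0]],
    [[0, 0, -0.012], [0, 0, 0]],
    [[0, 0, -0.008], [0, 0, 0]],
    [[0, 0, 0], [0, 0, 0]],
    [[0, 0, 0], [0, 0, 0]],
    [[0, 0, 0], [0, 0, 0]]
  ]
}}

```text
time_s: 18.55
ee_pos: [554.0, 248.8, 247.2]
ee_rot: [-180.0, 0.0, 137.8]
force: [-1.9, -4.8, -7.0]
gripper_width: 36.1
gripper_force: 40.0
```

Call:
{"api": "send_rows", "payload": {
  "deltas": [
    [[0, 0, -0.002], [0, 0, 0]],
    [[0, 0, -0.002], [0, 0, 0]],
    [[0, 0, 0], [0, 0, 0]],
    [[0, 0, 0], [0, 0, 0]],
    [[0, 0, 0], [0, 0, 0]]
  ]
}}

```text
time_s: 19.05
ee_pos: [554.0, 248.8, 249.1]
ee_rot: [-180.0, -0.0, 137.8]
force: [-2.6, -4.7, -7.2]
gripper_width: 36.3
gripper_force: 40.0
```

```bash
python3 - <<'E'
from h import *
s=state(); print(s['ee_pos'],s['force'],s['gripper_width'],s['gripper_force'])
a=save('scene','s5.png')[130:330,200:420]; cv2.imwrite('pics/s5c.png',cv2.resize(cv2.cvtColor(a,cv2.COLOR_RGB2BGR),None,fx=3,fy=3))
c=calibration('scene'); print((proj(c,[553.5,248.7,254])-[200,130])*3,(proj(c,[553.5,248.7,106])-[200,130])*3)
E
```

```text
[553.97644977 248.75033076 249.08949722] [-2.55393438 -4.67054167 -7.15743717] 36.25102931454543 39.99709948897362
[129.97883189 281.20080349] [135.74062133 389.89004126]
```

View pics/s5c.png

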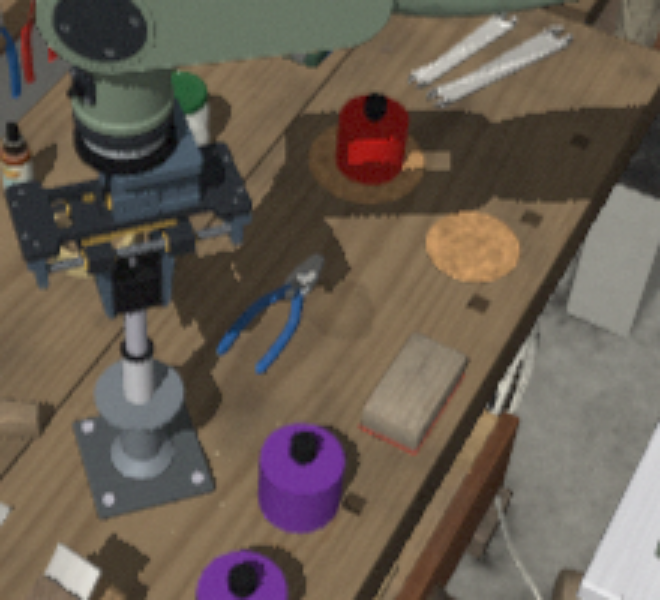

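The head is up with both sections showing, and the cap stands on the mat. A small further pull should confirm the hard stop by a rise in force.

Call:
{"api": "send_rows", "payload": {
  "deltas": [
    [[0, 0, -0.002], [0, 0, 0]],
    [[0, 0, -0.002], [0, 0, 0]],
    [[0, 0, 0], [0, 0, 0]],
    [[0, 0, 0], [0, 0, 0]],
    [[0, 0, 0], [0, 0, 0]],
    [[0, 0, 0], [0, 0, 0]]
  ]
}}

```text
time_s: 19.7
ee_pos: [553.9, 248.8, 249.4]
ee_rot: [-179.9, -0.0, 137.8]
force: [-0.1, -4.3, -24.9]
gripper_width: 35.8
gripper_force: 40.0
```

The hard stop is reached at 25 N. Relax by 1.5 mm and hand in.

Call:
{"api": "send_rows", "payload": {
  "deltas": [
    [[0, 0, 0.003], [0, 0, 0]],
    [[0, 0, 0], [0, 0, 0]],
    [[0, 0, 0], [0, 0, 0]],
    [[0, 0, 0], [0, 0, 0]],
    [[0, 0, 0], [0, 0, 0]]
  ]
}}

```text
time_s: 20.2
ee_pos: [553.9, 248.8, 249.3]
ee_rot: [-180.0, -0.0, 137.8]
force: [-2.4, -3.9, -20.8]
gripper_width: 35.7
gripper_force: 40.0
```

```bash
python3 - <<'E'
from h import *
s=state(); print(s['ee_pos'],s['force'],s['gripper_width'])
print(job_done())
E
```

```text
[553.92410823 248.7980135  249.34689547] [ -2.44561049  -3.87299357 -20.83775044] 35.7414013614408
the job is handed in; nothing more can be done
None
```

The job is handed in, with no verdict returned: the red cap stands rim down on the large cork mat, and the grip head is held at the second stop with the button squeezed in; no bystander was touched.

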